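# Flip the inspection magnifier over the circuit board

## Robot

A 6-joint arm with a two-finger parallel gripper is mounted at the origin on a cart in front of the work surface, level with it; the furniture and walls round the work are solid. World frame = base frame: x ahead of the robot, y to its left, z up, the work surface at z = 0. Lengths are in m, angles in degrees, forces in N, time in s.
With the tool pointing down it reaches from about 0.3 to 0.775 m from the base axis. Payload 14.6 kg.
Tool frame: the origin (TCP) lies midway between the tips of the shut fingers; the grasp point (between the pads) lies 19 mm behind it; z points along the fingers, y is the line along which they close (so a half turn about z gives the same grasp; the last joint's range is limited). The gripper opens to 85 mm and grips with 20 to 120 N. Pads are 22 mm wide; open, the fingers measure 114 mm over their backs; the gripper's body (76 mm by 85 mm) begins 54 mm behind the grasp point. The pads swing forward as they close: fully open they stand 13 mm farther back than shut.
Start: joints at [71.643, 17.183, 87.147, -0, 75.671, -3.816], TCP at [0.138, 0.532, 0.231] pointing down, gripper open.
Joint ranges: [-173.82, 173.82], [-45.26, 126.66], [13.44, 144.39], [-59.66, 239.66], [0, 175.72], [-146.38, 146.38]. Speed limits (degrees/s): [127.2, 127.2, 147.25, 180, 180, 180].

## Interface

Orientations are given as a 3x3 rotation matrix whose columns are the frame's x, y, z axes.
In Python, from cell import monitor, vision, job gives the robot as it stands.
- The arm moves only by the shell command python3 -m crank 'ROWS'. ROWS is JSON, a list of rows, each a list of 5 numbers: the shift along the tool's x, y, z as a fraction of full scale, then the turn about the tool's z as a fraction of full scale, then the closure, from -1 (fully open) to 1 (shut). A call has 1 to 10 rows; each row shifts and turns the commanded pose from where the row before left it, along the tool's axes as they then stand; what a row does not reach is not made up. Full scale, the value 1, is 1000 mm for a shift and 30 degrees for a turn. A row lasts 1/8 s, in which the tool goes at most 62.5 mm and 10.7 degrees, less where a joint would pass 70% of its speed; a pose out of reach is approached as far as the arm can. A call with a number of a shift or a turn outside -1 to 1 is refused whole. A call with a gripper value outside its range is refused whole. The fingers move at their own pace and stop on an object; the grip force is fixed at half the most. Time passes only in rows, so rows that do not move let the fingers close. It gives the time, the measured TCP pose, the force, the opening and the grip force at its end, in the units of the state.
- monitor.get_state(): the state, without advancing time (a new reading comes with each control period).
- vision.camera(name): name is "scene" or "top" or "wrist"; returns the picture (384x512x3 uint8, red, green, blue); there is no depth.
- vision.camera_params(name): a dict with "camera_matrix" (3x3 intrinsics, pixels), "R" (3x3) and "t" (3): a world point X has camera coordinates R X + t; the wrist camera has in their place "mount" (4x4, takes a point from camera to tool coordinates, whose origin is the TCP and whose axes are the flange's). Camera axes: x right, y down, z forward; pixel columns grow to the right and rows downward; lengths in m; the calibration is good to about 2 mm. A picture is of the moment at which its call begins: read the wrist's pose just before it. camera_params takes no time and is no camera call.
- job.job_done(): hands the job in; it is judged then, once.
The state is a dict: "time": time; "joint_pos": joint angles; "qd": joint speeds; "effort": joint torques, N m; "ee_pos": TCP position; "tool_rot": TCP orientation; "force": force on the tool from outside, world axes, zero at the start; "moment": the same for the moment, N m; "opening": finger opening in m; "grasp_force": force on a finger pad.
Only numpy, scipy, OpenCV 4.12 (cv2) and the standard library are available. Lean on these libraries where they do the work, as an engineer would, in place of code of your own. Each camera call takes 0.05 s, during which the arm holds its last target. There are 200 camera calls.

## Task

Two flip-up magnifiers are screwed to the bench, both parked with the lens standing up. Flip down the one whose base plate carries the green circuit board: tip its lens past the snap point of its spring so that it snaps over onto its lower stop, above the board. Leave the board lying where it is and the other magnifier (the one with the black fuse holder) parked.

Things in the scene. Friction and masses are not known exactly. Their poses are not given: they have to be found in the camera images.
- loupe_a (a joint): hinge angle (rad) of the magnifier with the circuit board on its base plate, the one to flip. 0 = parked on its upper stop, lens standing up and leaning back (to the stand's +x) 0.35 rad past vertical; 1.92 = lower stop, lens level above the board. An over-centre spring holds it at either stop: it snaps over at about 0.8 rad and takes about 3 N at the lens to start from parked
- loupe_a_hinge (a point): middle of its hinge pin, 60 mm above the table. Axes are the stand's: z up, y along the pin, -x to the side where the lens comes down (roughly to the robot). The fixed stand: dark steel base plate 130 (x) x 80 (y) x 8 mm, its centre 50 mm to -x of the hinge, and two aluminium cheeks holding the pin, 50 mm wide over all, 68 mm tall
- loupe_a_lens (a point): centre of its lens, 62 mm from the hinge axis on the moving flap. The lens is a round disc in a black ring, 52 mm across and 7 mm thick, at the end of an arm 12 mm wide and 5 mm thick; its far edge is 88 mm from the hinge axis and, parked, about 143 mm above the table
- board: green circuit board with a row of pins, 46 x 62 x 10 mm, lying loose on the base plate (8 mm high) of magnifier a; origin at the centre of its underside. The lowered lens hangs about 38 mm above it
- loupe_b (a joint): hinge angle (rad) of the other, identical magnifier, which has a black fuse holder (20 x 45 x 26 mm) on its base plate; 0 = parked. It must stay parked

How it is judged (in metres and radians):
At the end, for the whole second after the job is handed in: The magnifier over the circuit board rests on its lower stop (within 0.17 rad, 10 degrees), the other magnifier is still parked (within 0.25 rad of its upper stop), and the board lies within 15 mm of where it lay (value of joint loupe_a above 1.75 rad and velocity of joint loupe_a below 0.1 rad/s and value of joint loupe_b below 0.25 rad and distance of board from where it was at the start of the episode below 0.015 m); the robot touches nothing.
It fails at once if the other magnifier was flipped (value of joint loupe_b above 0.7 rad).
It also fails if it takes over 27 s, if anything falls off the work surface, if the arm or the gripper's body presses on something with over 40 N, if the wrist force passes 120 N, or if a joint passes its speed limit or range.

## Working session

There is one attempt and no reset: what is moved stays moved. The work goes in short steps, Python scripts to look and compute and a shell command to move; the robot and the scene stay as the last step left them, time stands still between calls to the robot, and variables do not carry over. Pictures are saved under pics/ and viewed, at most 10 in all, crops included, and the job is handed in when it is done.

```bash
mkdir -p pics
python3 - <<'E'
from cell import monitor, vision
import cv2,numpy as np
s=monitor.get_state(); print(s['time'],s['ee_pos'],np.round(s['tool_rot'],3).tolist(),s['opening'])
ims=[]
for n in ("top","scene"):
    p=vision.camera_params(n); print(n,{k:np.round(v,4).tolist() for k,v in p.items()})
    im=vision.camera(n)[:,:,::-1]; cv2.imwrite(f'pics/{n}0.png',im);
E
```

```text
0.0 [0.13801096 0.5321592  0.2307283 ] [[-0.968, 0.251, -0.0], [0.251, 0.968, -0.001], [0.0, -0.001, -1.0]] 0.08539933916521392
top {'camera_matrix': [[436.9375, 0.0, 249.304], [0.0, 436.9375, 184.33], [0.0, 0.0, 1.0]], 'R': [[-0.0143, -0.9999, 0.0029], [-0.9947, 0.014, -0.1021], [0.1021, -0.0043, -0.9948]], 't': [0.0841, 0.5394, 0.9024]}
scene {'camera_matrix': [[386.0157, 0.0, 245.0733], [0.0, 386.0157, 192.8826], [0.0, 0.0, 1.0]], 'R': [[0.8224, -0.5688, 0.0102], [-0.3403, -0.5064, -0.7923], [0.4558, 0.6481, -0.61]], 't': [-0.4177, 0.3154, 0.615]}
```

View pics/top0.png

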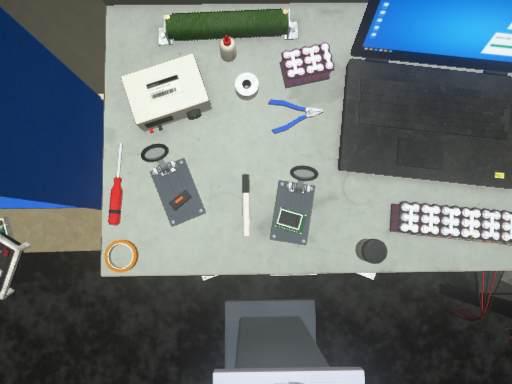

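View pics/scene0.png

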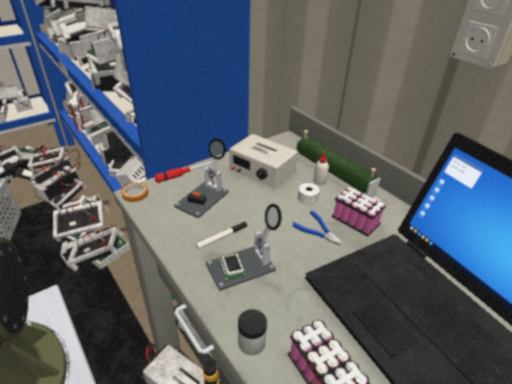

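The top view shows the target, magnifier a: green board at about (291,219), hinge cheeks at (299,188), lens ring at (304,173). The fuse-holder magnifier is on the left: holder at (180,200), lens at (155,153). The scene view agrees, with both lenses standing at (273,216) and (217,148).

Run:
```python
from cell import monitor, vision
import cv2,numpy as np
P={n:vision.camera_params(n) for n in("top","scene")}
def ray(n,uv):
    p=P[n];R=np.array(p['R']);t=np.array(p['t']);d=R.T@np.linalg.inv(p['camera_matrix'])@[uv[0],uv[1],1];return -R.T@t,d/np.linalg.norm(d)
def onz(n,uv,z):
    c,d=ray(n,uv);return c+d*(z-c[2])/d[2]
im=cv2.imread('pics/top0.png')
hsv=cv2.cvtColor(im,cv2.COLOR_BGR2HSV)
def blob(mask,roi,name):
    x0,y0,x1,y1=roi;m=np.zeros_like(mask);m[y0:y1,x0:x1]=mask[y0:y1,x0:x1]
    c=max(cv2.findContours(m,cv2.RETR_EXTERNAL,cv2.CHAIN_APPROX_NONE)[0],key=cv2.contourArea)
    r=cv2.minAreaRect(c);print(name,r,cv2.contourArea(c));return r
g=blob(cv2.inRange(hsv,(40,80,30),(85,255,255)),(265,195,325,250),'board')
gray=cv2.cvtColor(im,cv2.COLOR_BGR2GRAY)
pl=blob(cv2.inRange(gray,0,115),(262,182,325,250),'plate')
ring=blob(cv2.inRange(gray,0,80),(285,160,325,181),'ring a')
sc=cv2.imread('pics/scene0.png');gs=cv2.cvtColor(sc,cv2.COLOR_BGR2GRAY)
rs=blob(cv2.inRange(gs,0,85),(260,200,286,233),'ring scene')
print('board',onz('top',g[0],.016)); 
q=np.array([onz('top',u,.008) for u in cv2.boxPoints(pl)]);print('plate',q.round(4).tolist(),q.mean(0))
e=[q[1]-q[0],q[2]-q[1]];print([np.linalg.norm(v) for v in e],[np.degrees(np.arctan2(v[1],v[0])) for v in e])
c1,d1=ray('top',ring[0]);c2,d2=ray('scene',rs[0])
a=np.linalg.lstsq(np.c_[d1,-d2],c2-c1,rcond=None)[0];print('lens tri',c1+a[0]*d1,c2+a[1]*d2,'plane',onz('top',ring[0],.118))
print('hinge cheeks',onz('top',(299,188),.064))
```

```text
board ((301.65081787109375, 224.90618896484375), (3.3836710453033447, 18.36057472229004), 19.440034866333008) 31.0
plate ((296.5906066894531, 199.98658752441406), (28.964221954345703, 25.372657775878906), 10.007980346679688) 450.5
ring a ((304.0, 172.5), (13.0, 26.0), 90.0) 268.5
ring scene ((272.5, 216.5), (25.0, 15.0), 90.0) 302.0
board [ 0.4530578  -0.03417316  0.016     ]
plate [[0.4859, 0.0105, 0.008], [0.54, -0.0002, 0.008], [0.5282, -0.0619, 0.008], [0.4742, -0.0508, 0.008]] [ 0.50709061 -0.02561879  0.008     ]
[np.float64(0.05517431636820643), np.float64(0.0628193194987666)] [np.float64(-11.23895844774203), np.float64(-100.87568679219659)]
lens tri [ 0.55253435 -0.02875684  0.1190325 ] [ 0.55322019 -0.02918005  0.11917593] plane [ 0.55266682 -0.02889207  0.118     ]
hinge cheeks [ 0.52782108 -0.02487907  0.064     ]
```

Lens at (0.553, -0.029, 0.119) from both views, hinge about (0.532, -0.025), and the stand's x axis is about -10°, nearly along the tool's -x. I'll shut the fingers and go over to behind the lens at (0.62, -0.042), keeping the height.

```bash
python3 -m crank '[[-0.036,-0.0256,0,0,1],[-0.036,-0.0256,0,0,1],[-0.036,-0.0256,0,0,1],[-0.036,-0.0256,0,0,1],[-0.036,-0.0256,0,0,1],[-0.036,-0.0256,0,0,1],[-0.036,-0.0256,0,0,1],[-0.036,-0.0256,0,0,1],[-0.036,-0.0256,0,0,1],[-0.036,-0.0256,0,0,1]]' && python3 -m crank '[[-0.036,-0.0256,0,0,1],[-0.036,-0.0256,0,0,1],[-0.036,-0.0256,0,0,1],[-0.036,-0.0256,0,0,1],[-0.036,-0.0256,0,0,1],[-0.036,-0.0256,0,0,1],[-0.036,-0.0256,0,0,1],[0,0,0,0,1],[0,0,0,0,1]]'
```

```text
time: 1.35
ee_pos: [0.423, 0.1929, 0.2312]
tool_rot: [[-0.968, 0.251, -0.0], [0.251, 0.968, -0.0], [0.0, -0.0, -1.0]]
force: [0.4, 0.4, 0.6]
opening: -0.0
grasp_force: 0.0
time: 2.48
ee_pos: [0.6208, -0.0422, 0.2308]
tool_rot: [[-0.968, 0.251, -0.001], [0.251, 0.968, 0.0], [0.001, 0.0, -1.0]]
force: [0.6, 0.2, -0.4]
opening: 0.0001
grasp_force: 0.0
```

```bash
python3 -m crank '[[0,0,0.025,0,1],[0,0,0.025,0,1],[0,0,0.025,0,1],[0,0,0.025,0,1],[0,0,0.025,0,1],[0,0,0,0,1]]'
python3 - <<'E'
from cell import vision
import cv2,numpy as np
a=vision.camera("scene")[:,:,::-1][130:290,170:370]
cv2.imwrite('pics/behind.png',cv2.resize(a,None,fx=3,fy=3,interpolation=cv2.INTER_CUBIC))
E
```

```text
time: 3.22
ee_pos: [0.62, -0.0415, 0.105]
tool_rot: [[-0.968, 0.25, -0.003], [0.25, 0.968, 0.001], [0.003, -0.0, -1.0]]
force: [0.0, 0.2, -0.3]
opening: 0.0002
grasp_force: 0.0
```

View pics/behind.png

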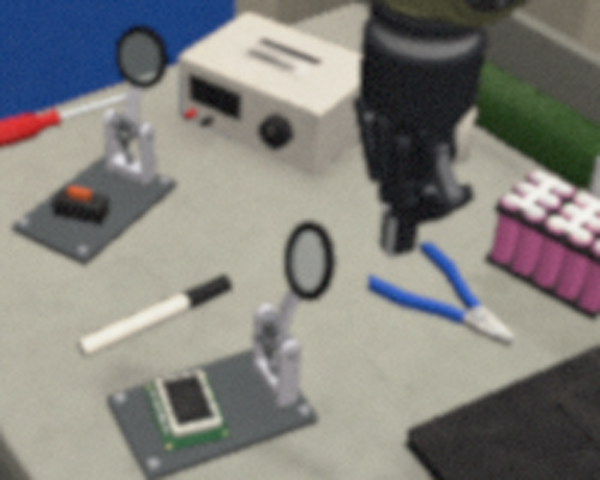

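The shut fingers are clear behind the lens (lens at crop pixel (309,260), fingertip at (398,240)), in line with it. Pushing toward the robot along tool x.

```bash
python3 -m crank '[[0.01,-0.0008,0,0,1],[0.01,-0.0008,0,0,1],[0.01,-0.0008,0,0,1],[0.01,-0.0008,0,0,1],[0.01,-0.0008,0,0,1],[0.01,-0.0008,0,0,1]]' && python3 -m crank '[[0.008,-0.0008,0,0,1],[0.008,-0.0008,0,0,1],[0.008,-0.0008,0,0,1],[0.008,-0.0008,0,0,1],[0.008,-0.0008,0,0,1]]'
python3 - <<'E'
from cell import vision
import cv2
a=vision.camera("scene")[:,:,::-1][130:290,170:370]
cv2.imwrite('pics/push.png',cv2.resize(a,None,fx=3,fy=3,interpolation=cv2.INTER_CUBIC))
E
```

```text
time: 4.03
ee_pos: [0.5619, -0.0322, 0.1069]
tool_rot: [[-0.968, 0.251, 0.002], [0.251, 0.968, -0.0], [-0.002, 0.0, -1.0]]
force: [1.9, -0.3, 1.7]
opening: 0.0003
grasp_force: 1.3
time: 4.65
ee_pos: [0.5213, -0.0258, 0.1059]
tool_rot: [[-0.968, 0.251, -0.001], [0.251, 0.968, 0.0], [0.001, -0.0, -1.0]]
force: [1.6, 0.4, -0.3]
opening: -0.0
grasp_force: 0.4
```

View pics/push.png

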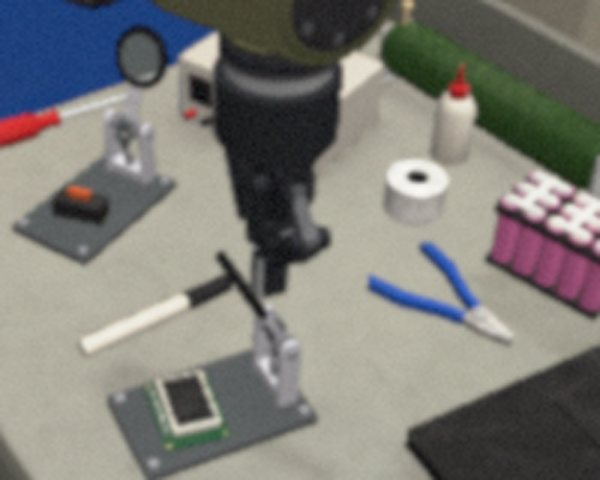

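The lens, seen edge-on at crop pixel (240,285), now leans forward with the fingers behind it, close to the snap point. I'll push on.

```bash
python3 -m crank '[[0.008,-0.0008,0,0,1],[0.008,-0.0008,0,0,1],[0.008,-0.0008,0,0,1],[0.008,-0.0008,0,0,1],[0,0,0,0,1]]'
python3 - <<'E'
from cell import vision
import cv2
a=vision.camera("scene")[:,:,::-1][130:290,170:370]
cv2.imwrite('pics/push2.png',cv2.resize(a,None,fx=3,fy=3,interpolation=cv2.INTER_CUBIC))
E
```

```text
time: 5.32
ee_pos: [0.49, -0.0209, 0.1064]
tool_rot: [[-0.968, 0.251, -0.0], [0.251, 0.968, -0.0], [0.0, -0.0, -1.0]]
force: [0.2, -0.8, 0.1]
opening: -0.0002
grasp_force: 0.0
```

View pics/push2.png

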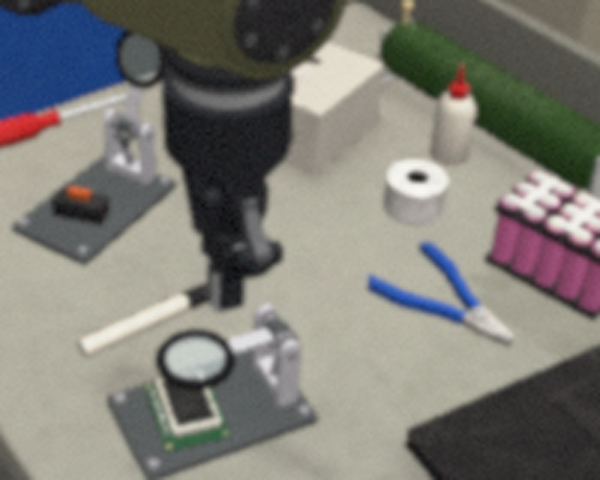

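It has snapped over: the lens lies level above the board at crop pixel (196,358), the board has not moved, and the other magnifier is still up. I'll lift clear and check once.

```bash
python3 -m crank '[[0,0,-0.03,0,1],[0,0,-0.03,0,1],[0,0,-0.03,0,1],[0,0,-0.03,0,1],[0,0,0,0,1],[0,0,0,0,1]]'
python3 - <<'E'
from cell import vision
import cv2
a=vision.camera("scene")[:,:,::-1][130:290,170:370]
cv2.imwrite('pics/end.png',cv2.resize(a,None,fx=3,fy=3,interpolation=cv2.INTER_CUBIC))
E
```

```text
time: 6.12
ee_pos: [0.4903, -0.021, 0.2256]
tool_rot: [[-0.968, 0.251, -0.001], [0.251, 0.968, 0.0], [0.001, -0.0, -1.0]]
force: [1.4, 0.6, -0.3]
opening: -0.0001
grasp_force: 0.0
```

View pics/end.png

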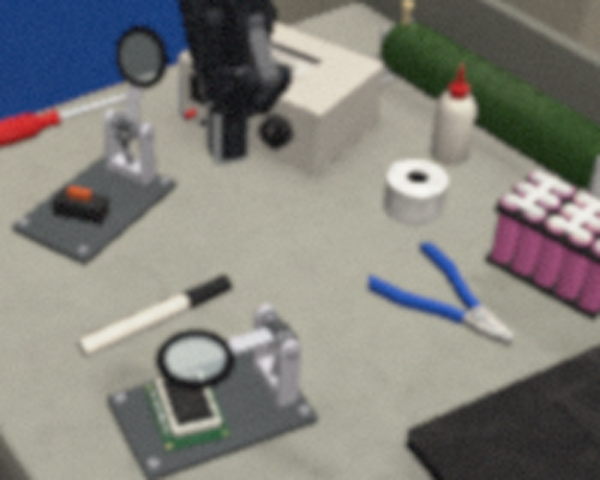

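The lens is still down at (196,358), the board is in place, magnifier b is still up at (142,57), and the gripper is clear of everything.

```bash
python3 -c "
from cell import job; print(job.job_done())"
```

```text
the job is handed in; nothing more can be done
None
```

The magnifier over the circuit board is flipped down onto its lower stop, with the board where it lay, the other magnifier still parked and the arm clear; I handed the job in at about 6 s, but no verdict came back.

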